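# Sound the tube block's well and seat the tube that fits it

## Robot

A 6-joint arm with a two-finger parallel gripper is mounted at the origin on the work surface. World frame = base frame: x ahead of the robot, y to its left, z up, the work surface at z = 0. Lengths are in m, angles in degrees, forces in N, time in s.
With the tool pointing down it reaches from about 0.4 to 0.825 m from the base axis. Payload 7 kg.
Tool frame: the origin (TCP) lies at the centre of the arm's flange, where the gripper is bolted on; the fingertips stand 178 mm ahead of it and the grasp point (between the pads) lies 159 mm ahead of it (r.tips_ahead is the z of the fingertips in the tool frame, in m); z points along the fingers, y is the line along which they close (so a half turn about z gives the same grasp; the last joint's range is limited). The gripper opens to 88 mm and grips with 3 to 60 N. Pads are 19 mm wide; open, the fingers measure 130 mm over their backs; the gripper's body (78 mm by 193 mm) begins 47 mm behind the grasp point.
Start: joints at [92.367, 20.546, 0.682, 0, -70.136, -16.507], TCP at [0.165, 0.655, 0.405] pointing down, gripper open.
Joint ranges: [-176.03, 176.03], [-82.01, 121.73], [-58.28, 71.71], [-173.87, 95.51], [-174.79, -0.11], [-173.66, 173.66]. Speed limits (degrees/s): [136.94, 136.94, 172.46, 180, 180, 180].

## Interface

Orientations are given as [roll, pitch, yaw] about the fixed x, y, z axes, in that order (R = Rz(yaw) Ry(pitch) Rx(roll)).
In Python, from plant import r gives the robot as it stands. The module is installed in compiled form; this text tells all that it offers.
- The arm moves only by the shell command python3 -m pendant 'ROWS' [FORCE]. ROWS is JSON, a list that holds one entry, the list of rows, each a list of 7 numbers: the shift along the tool's x, y, z in m, then the turn, a rotation vector about the tool's x, y, z in degrees, then the gripper command: -1 is shut, 1 is fully open, values between are in proportion. A call has 1 to 5 rows; each row is the pose to reach, as a shift and turn from the pose commanded when the call began, along the tool's axes at that moment; what a row does not reach only later rows make up. A row lasts 1/10 s, in which the tool goes at most 50 mm and 8.59 degrees, less where a joint would pass 70% of its speed; a pose out of reach is approached as far as the arm can. A call with a gripper value outside its range is refused whole. The fingers move at their own pace and stop on an object; FORCE is the grip in N (left out, the last holds). Time passes only in rows, so rows that repeat a pose let the fingers close. It gives the time, the measured TCP pose, the force, the opening and the grip force at its end, in the units of the state.
- r.get_state(): the state, without advancing time (a new reading comes with each control period).
- r.capture(name): name is "scene" or "top" or "wrist"; returns the picture (480x640x3 uint8, red, green, blue); there is no depth.
- r.camera_params(name): a dict with "fx", "fy", "cx", "cy" (pixels), "dist_coeffs" ([k1, k2, p1, p2, k3] as OpenCV has them; the pictures are not rectified), "R" (3x3) and "t" (3): a world point X has camera coordinates R X + t. Camera axes: x right, y down, z forward; pixel columns grow to the right and rows downward; lengths in m; the calibration is good to about 2 mm. A picture is of the moment at which its call begins: read the wrist's pose just before it. camera_params takes no time and is no camera call; for the wrist camera it gives the pose at the moment of the call.
- r.close_job(): hands the job in; it is judged then, once.
The state is a dict: "time_s": time; "joints": joint angles; "qd": joint speeds; "joint_torque": joint torques, N m; "tcp_pos": TCP position; "eef_rot": TCP orientation; "contact_force": force on the tool from outside, world axes, zero at the start; "moment": the same for the moment, N m; "gripper_width": finger opening in m; "gripper_force": force on a finger pad.
Only numpy, scipy, OpenCV 4.12 (cv2) and the standard library are available. Lean on these libraries where they do the work, as an engineer would, in place of code of your own. Each camera call takes 0.05 s, during which the arm holds its last target. There are 200 camera calls.

## Task

Use the depth rod to find out how deep the empty well of the aluminium tube block is: hold it upright and lower its foot into the well to feel for the bottom, then stand the rod upright on the bench again, clear of the block. Of the two sample tubes, take the one whose frosted lower part is as long as the well is deep, and lower it gently, upright, to the bottom of the well, so that just its white sleeve and cap stand out above the block. Leave the other tube standing on the bench.

Things in the scene. Friction and masses are not known exactly. Their poses are not given: they have to be found in the camera images.
- well_mouth (a point): Centre of the mouth of the round blind well, 46 mm wide, in the top face of a fixed aluminium block 130 (x) by 190 (y) by 90 mm high; z up, x, y along the block's sides. The mouth is 40 mm from the block's middle towards -y. The flat rigid floor is either 40 or 75 mm below the mouth, differing from time to time. Small vial caps stand 12 mm proud on the +y half, from 68 mm off the well's centre.
- rod_mid (a point): Centre (half-way up) of the depth rod, z along it towards the knob. Loose steel rod, 160 mm long in all, 150 g, standing upright on the bench on a flat round foot 34 mm wide and 10 mm thick. Above it a 10 mm shaft with black rings every 10 mm from the foot's underside (at 20 to 100 mm), and at the top a dark round knob 24 mm wide and 45 mm tall, to be held: the knob's middle is 57 mm above this point, the foot's underside 80 mm below it.
- short_tube_mid (a point): Centre (half-way up) of the short sample tube, z up: loose, rigid, round, flat-footed, 30 mm wide, 90 mm tall, about 60 g, standing upright on the bench. Its top 50 mm are a white sleeve and grey cap; the frosted tan lower part is 40 mm long.
- long_tube_mid (a point): Centre (half-way up) of the long sample tube, z up. Like the short tube, 30 mm wide, but 125 mm tall and about 80 g: again 50 mm of white sleeve and grey cap at the top, the frosted tan lower part 75 mm long. Rod, tubes and a low wide jar (54 mm wide, 60 mm tall, not needed) stand in four places on the bench to the left and right of the block, in any order, their centres at least 85 mm apart.

How it is judged:
By the outcome, as a careful person would: the job done as asked, in the order asked, and still so for the second after the job is handed in, with the robot touching nothing.
It also fails if it takes over 72 s, if anything falls off the work surface, if the arm or the gripper's body presses on something with over 40 N, if the wrist force passes 120 N, or if a joint passes its speed limit or range.

## Working session

There is one attempt and no reset: what is moved stays moved. The work goes in short steps, Python scripts to look and compute and a shell command to move; the robot and the scene stay as the last step left them, time stands still between calls to the robot, and variables do not carry over. Pictures are saved under pics/ and viewed, at most 10 in all, crops included, and the job is handed in when it is done.

```bash
mkdir -p pics
cat > h.py <<'E'
import numpy as np,cv2
from plant import r
def K(p): return np.array([[p['fx'],0,p['cx']],[0,p['fy'],p['cy']],[0,0,1.]])
def ray(p,u,v,z):
    n=cv2.undistortPoints(np.array([[[u,v]]],float),K(p),np.array(p['dist_coeffs'],float))[0,0]
    R=np.array(p['R']);t=np.array(p['t']);c=-R.T@t;d=R.T@np.array([n[0],n[1],1])
    return c+d*(z-c[2])/d[2]
def proj(p,X):
    return cv2.projectPoints(np.array(X,float).reshape(-1,3),cv2.Rodrigues(np.array(p['R'],float))[0],np.array(p['t'],float),K(p),np.array(p['dist_coeffs'],float))[0][:,0]
def snap(n,f):
    p=r.camera_params(n);im=r.capture(n);cv2.imwrite('pics/'+f,im[:,:,::-1]);return p,im
E
python3 - <<'E'
from h import *
for n in('top','scene'):
    p,_=snap(n,n+'0.png');R=np.array(p['R']);print(n,p['fx'],-R.T@np.array(p['t']),R[2])
s=r.get_state();print(s['tcp_pos'],s['eef_rot'],s['contact_force'],s['time_s'])
from scipy.spatial.transform import Rotation as T
print(T.from_euler('xyz',s['eef_rot'],degrees=True).as_matrix())
E
```

```text
top 538.5620221378379 [ 0.35286174 -0.0141625   1.28887929] [ 0.14672998 -0.00170202 -0.98917512]
scene 443.8844146838938 [0.93960658 0.22998973 0.83794321] [-0.4792447  -0.27602497 -0.83314749]
[0.1648695  0.65438092 0.40381845] [ 1.79915566e+02 -6.99147939e-03 -1.41473194e+01] [-0.81940548  0.04721911 -0.53608348] 0.1
[[ 9.69670481e-01 -2.44415834e-01 -2.41860286e-04]
 [-2.44415924e-01 -9.69669391e-01 -1.45877967e-03]
 [ 1.22024335e-04  1.47365009e-03 -9.99998907e-01]]
```

View pics/top0.png

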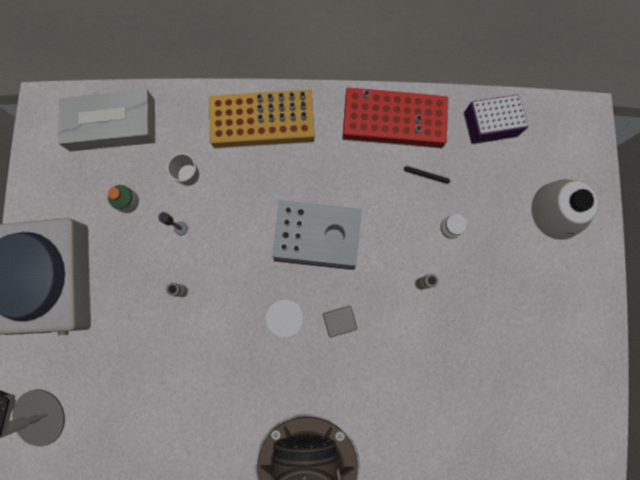

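View pics/scene0.png

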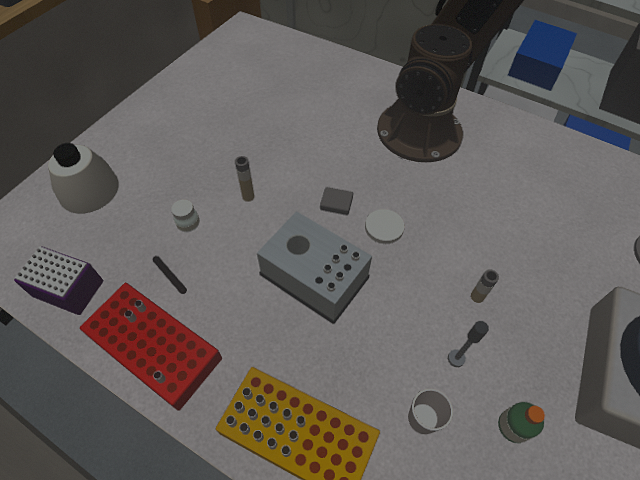

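The top view shows the well mouth near (334,233), the knob at (166,218) with the foot at (180,229), a tube at (176,289), another tube at (428,281) and the jar at (454,226). In the scene view the tube at (245,178) looks long and the one at (485,285) short.

Run:
```python
from h import *
p=r.camera_params('top');q=r.camera_params('scene')
for n,u,v,z in[('knobtop',166,218,.16),('foot',181,229,.01),('well',334,233,.09),('L tube s',174,288,.09),('L tube l',174,288,.125),('R tube s',431,280,.09),('R tube l',431,280,.125),('jar',455,224,.06)]:
    print(n,ray(p,u,v,z).round(4))
for n,u,v,z in[('knobtop',481,326,.16),('foot',457,358,.01),('well',298,245,.09),('L s',490,275,.09),('L l',490,275,.125),('R s',242,161,.09),('R l',242,161,.125)]:
    print('sc',n,ray(q,u,v,z).round(4))
for n,c in(('TL',(278,202)),('TR',(361,208)),('BR',(357,266)),('BL',(274,261))): print(n,ray(p,*c,.09).round(4))
w=r.camera_params('wrist');R=np.array(w['R']);print(-R.T@np.array(w['t']),R,w['fx'],w['cx'],w['cy'])
```

```text
knobtop [0.5516 0.3132 0.16  ]
foot [0.5515 0.3178 0.01  ]
well [ 0.5369 -0.0508  0.09  ]
L tube s [0.4049 0.3058 0.09  ]
L tube l [0.4033 0.2965 0.125 ]
R tube s [ 0.4348 -0.2702  0.09  ]
R tube l [ 0.4324 -0.2628  0.125 ]
jar [ 0.5687 -0.3349  0.06  ]
sc knobtop [0.5539 0.32   0.16  ]
sc foot [0.5562 0.3221 0.01  ]
sc well [ 0.537  -0.0498  0.09  ]
sc L s [0.4025 0.3085 0.09  ]
sc L l [0.4277 0.3048 0.125 ]
sc R s [ 0.408  -0.2841  0.09  ]
sc R l [ 0.4328 -0.2601  0.125 ]
TL [0.6056 0.0776 0.09  ]
TR [ 0.5956 -0.1113  0.09  ]
BR [ 0.4634 -0.1034  0.09  ]
BL [0.4708 0.0824 0.09  ]
[0.24271093 0.63454783 0.38230206] [[-0.24412912 -0.9697408   0.00193692]
 [-0.92664172  0.23386699  0.29434903]
 [-0.28589525  0.07006433 -0.95569603]] 354.8334871235353 317.8448765765369 241.39806205580044
```

```bash
cat >> h.py <<'E'
from scipy.spatial.transform import Rotation as T
def go(x,y,z,yaw=None):
    s=r.get_state();M=T.from_euler('xyz',s['eef_rot'],degrees=True)
    d=M.inv().apply(np.array([x,y,z])-s['tcp_pos'])
    w=(M.inv()*T.from_euler('xyz',[180,0,yaw if yaw is not None else s['eef_rot'][2]],degrees=True)).as_rotvec(degrees=True)
    print('t',s['time_s'],'shift',d.round(4),'dist',np.linalg.norm(d).round(3),'turn',w.round(2))
E
python3 -c "
from h import *
go(.5535,.317,.40,-3)"
```

```text
t 0.1 shift [0.4593 0.2322 0.0042] dist 0.515 turn [  0.08   0.   -11.15]
```

```bash
python3 -m pendant '[[[0.045,0.0228,0,0,0,0,1],[0.09,0.0455,0,0,0,0,1],[0.134,0.068,0,0,0,0,1],[0.179,0.09,0,0,0,0,1],[0.223,0.113,0,0,0,0,1]]]' && python3 -m pendant '[[[0.045,0.0228,0,0,0,0,1],[0.09,0.0455,0,0,0,-3,1],[0.134,0.068,0,0,0,-6,1],[0.179,0.09,0,0,0,-9,1],[0.223,0.113,0.0,0,0,-11.2,1]]]' && python3 -m pendant '[[[0.0,0.0,0,0,0,0,1],[0,0,0,0,0,0,1]]]'
python3 - <<'E'
from h import *
go(.5535,.317,.40,-3)
p,_=snap('wrist','w1.png')
print(proj(p,[[.5535,.317,.16],[.5535,.317,.01]]))
E
```

```text
time_s: 0.6
tcp_pos: [0.3546, 0.4889, 0.4044]
eef_rot: [180.0, 0.0, -14.1]
contact_force: [0.6, 1.0, 0.5]
gripper_width: 0.0876
gripper_force: 0.0
time_s: 1.1
tcp_pos: [0.5434, 0.3248, 0.4044]
eef_rot: [180.0, 0.0, -2.8]
contact_force: [0.9, 0.7, 0.1]
gripper_width: 0.0876
gripper_force: 0.0
time_s: 1.3
tcp_pos: [0.543, 0.3251, 0.4039]
eef_rot: [180.0, 0.1, -3.1]
contact_force: [-0.3, 0.6, -0.7]
gripper_width: 0.088
gripper_force: 0.0
t 1.3 shift [0.0109 0.0075 0.0039] dist 0.014 turn [ 0.05  0.05 -0.12]
[[328.44312844 242.32188046]
 [324.2234522  200.18970667]]
```

View pics/w1.png

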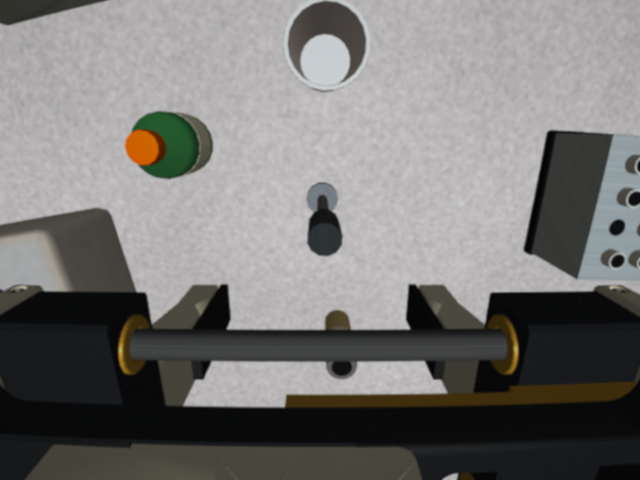

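The wrist view shows the knob top centred near (325,238) and the foot at (322,197), with nothing near the fingers.

Run:
```python
from h import *
p=r.camera_params('wrist');a=ray(p,325,239,.16);b=ray(p,322,197,.01);print(a,b)
c=(a+b)/2;go(c[0],c[1],.296,-3)
```

```text
[0.55517573 0.32011998 0.16      ] [0.55637385 0.32019923 0.01      ]
t 1.35 shift [0.0138 0.0051 0.1081] dist 0.109 turn [ 0.03  0.04 -0.03]
```

```bash
python3 -m pendant '[[[0.0135,0.005,0.01,0,0,0,1],[0.0135,0.005,0.04,0,0,0,1],[0.0135,0.005,0.07,0,0,0,1],[0.0135,0.005,0.095,0,0,0,1],[0.0135,0.005,0.108,0,0,0,1]]]' && python3 -m pendant '[[[0,0,0,0,0,0,1],[0,0,0,0,0,0,-1],[0,0,0,0,0,0,-1],[0,0,0,0,0,0,-1],[0,0,0,0,0,0,-1]]]' 30 && python3 -m pendant '[[[0,0,0,0,0,0,-1],[0,0,0,0,0,0,-1],[0,0,0,0,0,0,-1],[0,0,0,0,0,0,-1],[0,0,0,0,0,0,-1]]]'
```

```text
time_s: 1.85
tcp_pos: [0.5543, 0.3211, 0.2937]
eef_rot: [179.9, 0.2, -2.9]
contact_force: [-0.7, 0.1, -0.3]
gripper_width: 0.0876
gripper_force: 0.0
time_s: 2.35
tcp_pos: [0.5555, 0.3208, 0.2977]
eef_rot: [-179.9, -0.1, -2.9]
contact_force: [0.1, -0.0, 0.2]
gripper_width: 0.0612
gripper_force: 0.0
time_s: 2.85
tcp_pos: [0.5554, 0.3207, 0.2966]
eef_rot: [180.0, 0.0, -2.9]
contact_force: [0.2, -0.5, 1.3]
gripper_width: 0.0234
gripper_force: 30.0
```

```bash
python3 -m pendant '[[[0,0,-0.01,0,0,0,-1],[0,0,-0.04,0,0,0,-1],[0,0,-0.08,0,0,0,-1],[0,0,-0.12,0,0,0,-1],[0,0,-0.14,0,0,0,-1]]]' && python3 -m pendant '[[[0,0,0,0,0,0,-1],[0,0,0,0,0,0,-1]]]'
python3 - <<'E'
from h import *
go(.537,-.0503,.436,-3)
p,im=snap('wrist','w2.png'); cv2.imwrite('pics/w2c.png',im[100:420,160:480])
p,im=snap('scene','s2.png'); cv2.imwrite('pics/s2c.png',cv2.resize(im[200:400,400:600],None,fx=3,fy=3))
E
```

```text
time_s: 3.35
tcp_pos: [0.5557, 0.3207, 0.4415]
eef_rot: [-179.8, -0.2, -2.9]
contact_force: [0.8, 0.5, -0.9]
gripper_width: 0.0236
gripper_force: 30.0
time_s: 3.55
tcp_pos: [0.5551, 0.3205, 0.4368]
eef_rot: [-180.0, 0.0, -3.0]
contact_force: [-0.6, -0.6, -1.9]
gripper_width: 0.0237
gripper_force: 30.0
t 3.55 shift [0.001  0.3713 0.0006] dist 0.371 turn [-0.04  0.01  0.05]
```

View pics/s2c.png

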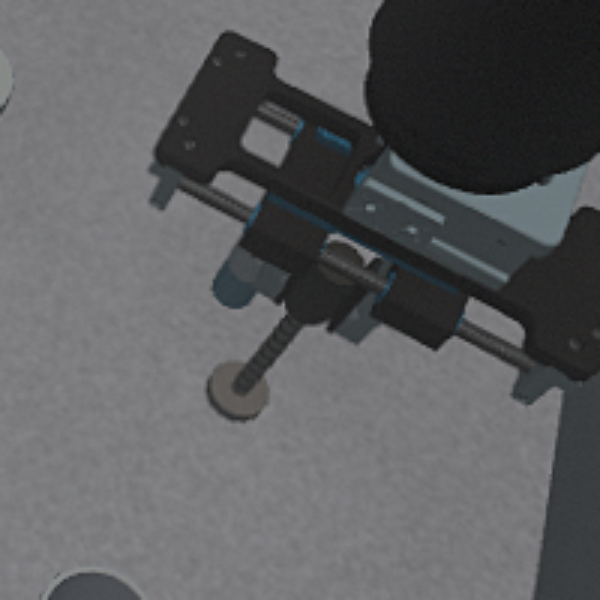

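The rod is held and hangs clear of the bench. Next I stop about 60 mm short of the well for a close look at the mouth and the foot.

```bash
python3 -m pendant '[[[0,0.03,0,0,0,0,-1],[0,0.07,0,0,0,0,-1],[0,0.11,0,0,0,0,-1],[0,0.15,0,0,0,0,-1],[0,0.18,0,0,0,0,-1]]]' && python3 -m pendant '[[[0,0.035,0,0,0,0,-1],[0,0.075,0,0,0,0,-1],[0,0.105,0,0,0,0,-1],[0,0.125,0,0,0,0,-1],[0,0.130,0,0,0,0,-1]]]' && python3 -m pendant '[[[0,0,0,0,0,0,-1],[0,0,0,0,0,0,-1],[0,0,0,0,0,0,-1]]]'
python3 - <<'E'
from h import *
go(.537,-.0503,.436,-3)
p,im=snap('wrist','w3.png')
s=r.get_state();X=T.from_euler('xyz',s['eef_rot'],degrees=True).apply([0,0,.159+.137])+s['tcp_pos'];print(X,proj(p,[X,[.537,-.0503,.09]]))
E
```

```text
time_s: 4.15
tcp_pos: [0.5455, 0.1389, 0.4353]
eef_rot: [179.9, 0.1, -3.0]
contact_force: [0.7, 0.3, -1.6]
gripper_width: 0.023
gripper_force: 30.0
time_s: 4.65
tcp_pos: [0.539, 0.0093, 0.4354]
eef_rot: [179.9, 0.1, -3.1]
contact_force: [-0.2, -0.0, -1.9]
gripper_width: 0.0235
gripper_force: 30.0
time_s: 4.95
tcp_pos: [0.5396, 0.012, 0.4363]
eef_rot: [180.0, 0.0, -2.9]
contact_force: [-0.2, -0.1, -1.3]
gripper_width: 0.0232
gripper_force: 30.0
t 4.95 shift [0.0005 0.0623 0.0003] dist 0.062 turn [0.01 0.03 0.11]
[0.53948776 0.01197627 0.14038365] [[317.32035366 236.2851447 ]
 [383.47863029 220.60104901]]
```

View pics/w3.png

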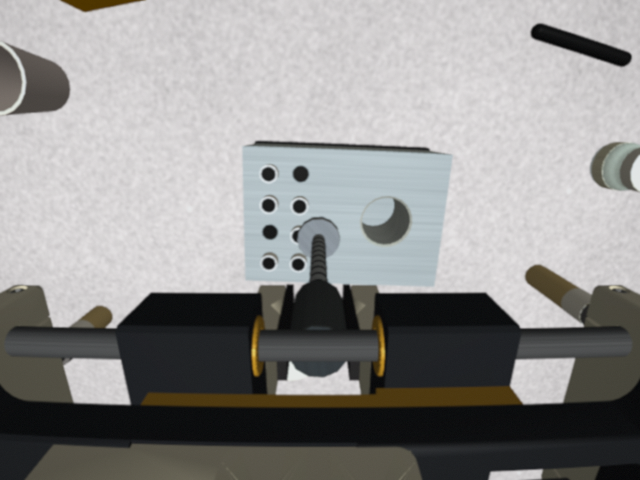

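The picture shows the well mouth centred near (386,220), radius about 25 px, and the rod foot at (319,236). I'll refine the mouth.

Run:
```python
from h import *
im=cv2.imread('pics/w3.png');p=r.camera_params('wrist')
def rim(u,v,r0,r1,f=1):
    g=cv2.GaussianBlur(cv2.cvtColor(im,6),(3,3),0).astype(float);P=[]
    for a in np.radians(np.arange(0,360,6)):
        rr=np.arange(r0,r1,.5);val=cv2.remap(g.astype(np.float32),(u+rr*np.cos(a)).astype(np.float32),(v+rr*np.sin(a)).astype(np.float32),1).ravel()
        d=abs(np.gradient(val));i=d.argmax();P.append((u+rr[i]*np.cos(a),v+rr[i]*np.sin(a)))
    return cv2.fitEllipseDirect(np.array(P,np.float32))
e=rim(386,220,20,30);print(e,ray(p,*e[0],.09))
f=rim(319,236,16,26);print(f,ray(p,*f[0],.147))
W=ray(p,*e[0],.09)
go(W[0],W[1],.436)
```

```text
((384.7671203613281, 219.6635284423828), (47.8779296875, 48.71723556518555), 65.77888488769531) [ 0.53787929 -0.05150982  0.09      ]
((317.632568359375, 237.1691436767578), (41.24275207519531, 44.6271858215332), 89.10800170898438) [0.54069507 0.01168541 0.147     ]
t 5.0 shift [0.0015 0.0635 0.0004] dist 0.064 turn [0.01 0.02 0.  ]
```

```bash
python3 -m pendant '[[[0.001,0.03,0,0,0,0,-1],[0.001,0.055,0,0,0,0,-1],[0.001,0.0635,0,0,0,0,-1],[0.001,0.0635,0,0,0,0,-1],[0.001,0.0635,0,0,0,0,-1]]]' && python3 -m pendant '[[[0,0,0.015,0,0,0,-1],[0,0,0.035,0,0,0,-1],[0,0,0.05,0,0,0,-1],[0,0,0.065,0,0,0,-1],[0,0,0.07,0,0,0,-1]]]' && python3 -m pendant '[[[0,0,0.005,0,0,0,-1],[0,0,0.010,0,0,0,-1],[0,0,0.013,0,0,0,-1],[0,0,0.013,0,0,0,-1],[0,0,0.013,0,0,0,-1]]]'
```

```text
time_s: 5.5
tcp_pos: [0.5374, -0.0518, 0.4366]
eef_rot: [-180.0, -0.0, -2.9]
contact_force: [-0.1, -0.8, -1.6]
gripper_width: 0.0236
gripper_force: 30.0
time_s: 6.0
tcp_pos: [0.5369, -0.0514, 0.3651]
eef_rot: [180.0, 0.1, -2.9]
contact_force: [0.0, 0.9, -1.2]
gripper_width: 0.0235
gripper_force: 30.0
time_s: 6.5
tcp_pos: [0.5374, -0.0523, 0.354]
eef_rot: [-180.0, -0.0, -2.9]
contact_force: [0.2, 0.1, -1.5]
gripper_width: 0.0232
gripper_force: 30.0
```

```bash
python3 -m pendant '[[[0,0,0.002,0,0,0,-1],[0,0,0.004,0,0,0,-1],[0,0,0.006,0,0,0,-1],[0,0,0.007,0,0,0,-1],[0,0,0.008,0,0,0,-1]]]' && python3 -m pendant '[[[0,0,0.001,0,0,0,-1],[0,0,0.001,0,0,0,-1],[0,0,0.001,0,0,0,-1]]]'
```

```text
time_s: 7.0
tcp_pos: [0.5372, -0.0524, 0.3455]
eef_rot: [180.0, 0.0, -2.9]
contact_force: [0.0, -0.0, -2.2]
gripper_width: 0.0232
gripper_force: 30.0
time_s: 7.3
tcp_pos: [0.5373, -0.0524, 0.3447]
eef_rot: [180.0, 0.0, -2.9]
contact_force: [0.1, -1.2, -1.7]
gripper_width: 0.0233
gripper_force: 30.0
```

```bash
python3 -m pendant '[[[0,0,0.001,0,0,0,-1],[0,0,0.002,0,0,0,-1],[0,0,0.003,0,0,0,-1],[0,0,0.003,0,0,0,-1],[0,0,0.003,0,0,0,-1]]]' && python3 -m pendant '[[[0,0,0.001,0,0,0,-1],[0,0,0.002,0,0,0,-1],[0,0,0.003,0,0,0,-1],[0,0,0.003,0,0,0,-1],[0,0,0.003,0,0,0,-1]]]'
```

```text
time_s: 7.8
tcp_pos: [0.5372, -0.0523, 0.3416]
eef_rot: [180.0, 0.0, -2.9]
contact_force: [-0.7, -0.1, -1.6]
gripper_width: 0.0238
gripper_force: 30.0
time_s: 8.3
tcp_pos: [0.5372, -0.0523, 0.3386]
eef_rot: [180.0, 0.0, -2.9]
contact_force: [-0.1, -0.1, -1.2]
gripper_width: 0.0233
gripper_force: 30.0
```

The foot is past 40 mm with no contact. I'll continue towards 75 mm to feel the floor.

```bash
python3 -m pendant '[[[0,0,0.004,0,0,0,-1],[0,0,0.009,0,0,0,-1],[0,0,0.014,0,0,0,-1],[0,0,0.018,0,0,0,-1],[0,0,0.021,0,0,0,-1]]]' && python3 -m pendant '[[[0,0,0.001,0,0,0,-1],[0,0,0.002,0,0,0,-1],[0,0,0.003,0,0,0,-1],[0,0,0.003,0,0,0,-1],[0,0,0.003,0,0,0,-1]]]' && python3 -m pendant '[[[0,0,0.001,0,0,0,-1],[0,0,0.002,0,0,0,-1],[0,0,0.003,0,0,0,-1],[0,0,0.003,0,0,0,-1]]]'
```

```text
time_s: 8.8
tcp_pos: [0.5372, -0.0523, 0.317]
eef_rot: [180.0, 0.0, -2.9]
contact_force: [0.5, -1.2, -1.7]
gripper_width: 0.0236
gripper_force: 30.0
time_s: 9.3
tcp_pos: [0.5373, -0.0523, 0.3148]
eef_rot: [-180.0, -0.0, -2.9]
contact_force: [-0.2, 0.3, -2.9]
gripper_width: 0.0234
gripper_force: 30.0
time_s: 9.7
tcp_pos: [0.5373, -0.0523, 0.3116]
eef_rot: [180.0, 0.0, -2.9]
contact_force: [-0.3, 0.6, -1.5]
gripper_width: 0.0234
gripper_force: 30.0
```

```bash
python3 -m pendant '[[[0,0,0.001,0,0,0,-1],[0,0,0.001,0,0,0,-1],[0,0,0.001,0,0,0,-1]]]' && python3 -m pendant '[[[0,0,0.001,0,0,0,-1],[0,0,0.001,0,0,0,-1],[0,0,0.001,0,0,0,-1]]]'
```

```text
time_s: 10.0
tcp_pos: [0.5374, -0.0524, 0.3115]
eef_rot: [180.0, -0.1, -2.9]
contact_force: [-0.4, 0.2, 5.4]
gripper_width: 0.0238
gripper_force: 30.0
time_s: 10.3
tcp_pos: [0.5377, -0.0524, 0.3115]
eef_rot: [180.0, -0.1, -2.9]
contact_force: [-3.1, -0.1, 11.1]
gripper_width: 0.0232
gripper_force: 30.0
```

Contact came at TCP z = 0.3115 m, against 0.2966 m on the bench, so the floor is at z ≈ 0.015 m and the well is 75 mm deep. The long tube is the one needed. The rod goes back to its old place.

```bash
python3 -m pendant '[[[0,0,-0.01,0,0,0,-1],[0,0,-0.03,0,0,0,-1],[0,0,-0.06,0,0,0,-1],[0,0,-0.095,0,0,0,-1],[0,0,-0.128,0,0,0,-1]]]' && python3 -m pendant '[[[0,0,0,0,0,0,-1],[0,-0.03,0,0,0,0,-1],[0,-0.07,0,0,0,0,-1],[0,-0.115,0,0,0,0,-1],[0,-0.16,0,0,0,0,-1]]]' && python3 -m pendant '[[[0,-0.045,0,0,0,0,-1],[0,-0.09,0,0,0,0,-1],[0,-0.135,0,0,0,0,-1],[0,-0.175,0,0,0,0,-1],[0,-0.205,0,0,0,0,-1]]]' && python3 -m pendant '[[[0,0,0,0,0,0,-1],[0,0,0,0,0,0,-1],[0,0,0,0,0,0,-1]]]'
python3 - <<'E'
from h import *
go(.555,.320,.297,-3)
p,im=snap('wrist','w4.png');cv2.imwrite('pics/w4c.png',im[120:420,160:480])
E
```

```text
time_s: 10.8
tcp_pos: [0.537, -0.0524, 0.4393]
eef_rot: [180.0, 0.0, -2.9]
contact_force: [0.4, 0.1, -2.0]
gripper_width: 0.0235
gripper_force: 30.0
time_s: 11.3
tcp_pos: [0.5451, 0.1088, 0.4375]
eef_rot: [-180.0, 0.0, -3.0]
contact_force: [1.8, -1.2, -1.3]
gripper_width: 0.0236
gripper_force: 30.0
time_s: 11.8
tcp_pos: [0.5556, 0.3147, 0.4369]
eef_rot: [180.0, 0.0, -2.9]
contact_force: [1.3, -0.2, -2.3]
gripper_width: 0.0235
gripper_force: 30.0
time_s: 12.1
tcp_pos: [0.5559, 0.3116, 0.4373]
eef_rot: [180.0, 0.0, -3.0]
contact_force: [0.3, 0.1, -1.7]
gripper_width: 0.0235
gripper_force: 30.0
t 12.1 shift [-0.0012 -0.0084  0.1403] dist 0.141 turn [0.03 0.03 0.04]
```

View pics/w4c.png

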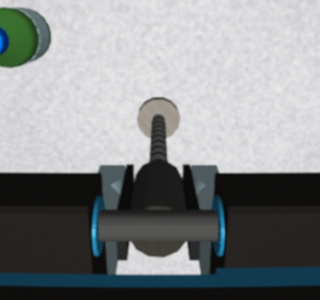

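The rod still hangs straight, with the foot at about (318,238) in the full frame, and the bench below is free. I'll set it down.

```bash
python3 -m pendant '[[[0,-0.008,0.02,0,0,0,-1],[0,-0.008,0.06,0,0,0,-1],[0,-0.008,0.1,0,0,0,-1],[0,-0.008,0.125,0,0,0,-1],[0,-0.008,0.132,0,0,0,-1]]]' && python3 -m pendant '[[[0,0,0.002,0,0,0,-1],[0,0,0.004,0,0,0,-1],[0,0,0.006,0,0,0,-1],[0,0,0.007,0,0,0,-1],[0,0,0.008,0,0,0,-1]]]' && python3 -m pendant '[[[0,0,0.0005,0,0,0,-1],[0,0,0.0005,0,0,0,-1],[0,0,0.0005,0,0,0,-1]]]'
```

```text
time_s: 12.65
tcp_pos: [0.5557, 0.3184, 0.3027]
eef_rot: [179.8, 0.2, -3.0]
contact_force: [-1.0, 0.1, -2.6]
gripper_width: 0.0234
gripper_force: 30.0
time_s: 13.15
tcp_pos: [0.5565, 0.3203, 0.2985]
eef_rot: [-179.9, -0.1, -2.9]
contact_force: [-0.3, -0.3, -1.2]
gripper_width: 0.0233
gripper_force: 30.0
time_s: 13.45
tcp_pos: [0.5564, 0.3202, 0.2972]
eef_rot: [180.0, -0.0, -2.9]
contact_force: [0.0, -0.3, -1.7]
gripper_width: 0.0235
gripper_force: 30.0
```

```bash
python3 -m pendant '[[[0,0,0.0005,0,0,0,-1],[0,0,0.001,0,0,0,-1],[0,0,0.001,0,0,0,-1],[0,0,0.001,0,0,0,-1]]]'
```

```text
time_s: 13.85
tcp_pos: [0.5565, 0.3202, 0.2966]
eef_rot: [-180.0, -0.0, -2.9]
contact_force: [-1.2, -0.2, 2.2]
gripper_width: 0.0232
gripper_force: 30.0
```

Contact. I'll open slowly, then rise.

```bash
python3 -m pendant '[[[0,0,0,0,0,0,-0.4],[0,0,0,0,0,0,-0.3],[0,0,0,0,0,0,-0.1],[0,0,0,0,0,0,0.2],[0,0,0,0,0,0,0.5]]]' && python3 -m pendant '[[[0,0,0,0,0,0,0.6],[0,0,0,0,0,0,0.6],[0,0,-0.02,0,0,0,0.6],[0,0,-0.06,0,0,0,0.6],[0,0,-0.1,0,0,0,0.6]]]' && python3 -m pendant '[[[0,0,-0.02,0,0,0,0.6],[0,0,-0.02,0,0,0,0.6]]]'
python3 - <<'E'
from h import *
snap('scene','s5.png'); im=cv2.imread('pics/s5.png'); cv2.imwrite('pics/s5c.png',im[140:400,160:560])
go(.4327,-.2615,.42,-3)
E
```

```text
time_s: 14.35
tcp_pos: [0.5564, 0.3202, 0.2961]
eef_rot: [180.0, 0.0, -2.9]
contact_force: [1.6, -0.2, -0.4]
gripper_width: 0.0494
gripper_force: 0.0
time_s: 14.85
tcp_pos: [0.5562, 0.32, 0.3967]
eef_rot: [179.9, 0.1, -2.9]
contact_force: [1.2, 0.3, -0.4]
gripper_width: 0.0699
gripper_force: 0.0
time_s: 15.05
tcp_pos: [0.5569, 0.3205, 0.4204]
eef_rot: [-179.7, -0.3, -2.9]
contact_force: [0.5, -0.2, -0.6]
gripper_width: 0.0702
gripper_force: 0.0
t 15.1 shift [-0.0938  0.5873 -0.0038] dist 0.595 turn [-0.15 -0.13  0.06]
```

View pics/s5c.png

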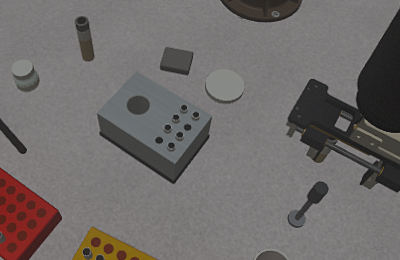

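The rod stands upright at crop (310,200), clear of the block. Next is the long tube.

```bash
python3 -m pendant '[[[-0.003,0.02,0,0,0,0,0.6],[-0.01,0.06,0,0,0,0,0.6],[-0.017,0.105,0,0,0,0,0.6],[-0.024,0.15,0,0,0,0,0.6],[-0.031,0.195,0,0,0,0,0.6]]]' && python3 -m pendant '[[[-0.007,0.045,0,0,0,0,0.6],[-0.014,0.09,0,0,0,0,0.6],[-0.021,0.135,0,0,0,0,0.6],[-0.028,0.18,0,0,0,0,0.6],[-0.035,0.22,0,0,0,0,0.6]]]' && python3 -m pendant '[[[-0.007,0.045,0,0,0,0,0.6],[-0.014,0.09,0,0,0,0,0.6],[-0.021,0.13,0,0,0,0,0.6],[-0.026,0.16,0,0,0,0,0.6],[-0.028,0.172,0,0,0,0,0.6]]]' && python3 -m pendant '[[[0,0,0,0,0,0,0.6],[0,0,0,0,0,0,0.6],[0,0,0,0,0,0,0.6]]]'
python3 - <<'E'
from h import *
p,im=snap('wrist','w6.png')
print(proj(p,[[.4327,-.2615,.125],[.4327,-.2615,0]]),p['R'],p['t'])
go(.4327,-.2615,.262,-3)
E
```

```text
time_s: 15.6
tcp_pos: [0.5144, 0.1254, 0.4147]
eef_rot: [179.9, 0.1, -2.9]
contact_force: [1.3, -0.1, -0.7]
gripper_width: 0.0701
gripper_force: 0.0
time_s: 16.1
tcp_pos: [0.468, -0.0927, 0.4151]
eef_rot: [180.0, 0.1, -3.0]
contact_force: [1.4, -0.7, 0.5]
gripper_width: 0.0699
gripper_force: 0.0
time_s: 16.6
tcp_pos: [0.4313, -0.2632, 0.4148]
eef_rot: [-180.0, 0.1, -3.1]
contact_force: [-0.2, 0.1, -0.3]
gripper_width: 0.0702
gripper_force: 0.0
time_s: 16.9
tcp_pos: [0.4326, -0.2604, 0.4159]
eef_rot: [-180.0, 0.0, -2.9]
contact_force: [-0.3, 0.4, 0.6]
gripper_width: 0.0701
gripper_force: 0.0
[[318.89217085 237.81593152]
 [318.56101352 206.23881425]] [[-5.00425082e-02 -9.98747075e-01  1.66138728e-04]
 [-9.54330254e-01  4.78660455e-02  2.94894230e-01]
 [-2.94532702e-01  1.45986957e-02 -9.55529887e-01]] [-0.23871037  0.38575717  0.53169718]
t 16.95 shift [1.00e-04 1.20e-03 1.54e-01] dist 0.154 turn [-0.01  0.    0.14]
```

View pics/w6.png

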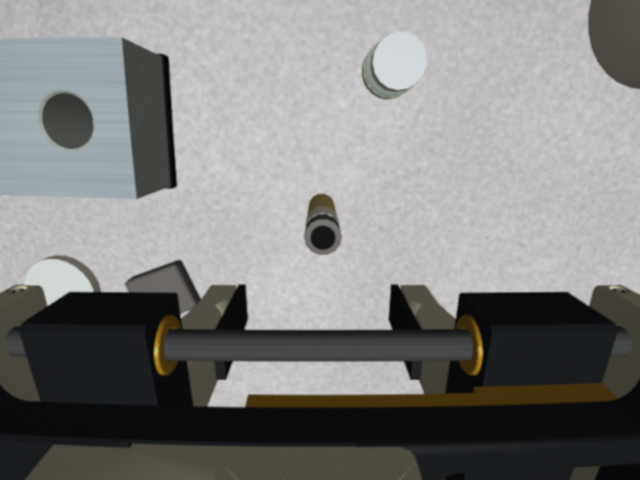

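The tube cap is centred near (323,236), about 4 mm from the prediction, and the fingers have free space around it. I'll descend with that correction and grip.

```bash
python3 -m pendant '[[[0.0015,0.0045,0.02,0,0,0,0.6],[0.0015,0.0045,0.06,0,0,0,0.6],[0.0015,0.0045,0.1,0,0,0,0.6],[0.0015,0.0045,0.135,0,0,0,0.6],[0.0015,0.0045,0.154,0,0,0,0.6]]]' && python3 -m pendant '[[[0,0,0,0,0,0,0.6],[0,0,0,0,0,0,0.6],[0,0,0,0,0,0,-1],[0,0,0,0,0,0,-1],[0,0,0,0,0,0,-1]]]' 20 && python3 -m pendant '[[[0,0,0,0,0,0,-1],[0,0,0,0,0,0,-1],[0,0,0,0,0,0,-1],[0,0,0,0,0,0,-1]]]'
```

```text
time_s: 17.45
tcp_pos: [0.433, -0.2646, 0.2595]
eef_rot: [-180.0, 0.2, -2.9]
contact_force: [0.4, -0.4, 1.5]
gripper_width: 0.0703
gripper_force: 0.0
time_s: 17.95
tcp_pos: [0.434, -0.2658, 0.2632]
eef_rot: [180.0, -0.1, -2.9]
contact_force: [0.4, -0.8, 0.2]
gripper_width: 0.0516
gripper_force: 0.0
time_s: 18.35
tcp_pos: [0.4337, -0.2659, 0.2623]
eef_rot: [180.0, -0.0, -2.9]
contact_force: [-0.3, 0.8, 1.5]
gripper_width: 0.0298
gripper_force: 20.0
```

```bash
python3 -m pendant '[[[0,0,-0.01,0,0,0,-1],[0,0,-0.04,0,0,0,-1],[0,0,-0.08,0,0,0,-1],[0,0,-0.11,0,0,0,-1],[0,0,-0.13,0,0,0,-1]]]' && python3 -m pendant '[[[0.01,-0.02,0,0,0,0,-1],[0.025,-0.055,0,0,0,0,-1],[0.045,-0.095,0,0,0,0,-1],[0.06,-0.13,0,0,0,0,-1],[0.075,-0.165,0,0,0,0,-1]]]' && python3 -m pendant '[[[0.012,-0.03,0,0,0,0,-1],[0.017,-0.045,0,0,0,0,-1],[0.0176,-0.053,0,0,0,0,-1],[0.0176,-0.054,0,0,0,0,-1],[0.0176,-0.054,0,0,0,0,-1]]]'  && python3 -m pendant '[[[0,0,0,0,0,0,-1],[0,0,0,0,0,0,-1]]]'
python3 - <<'E'
from h import *
p,im=snap('wrist','w7.png');go(.5377,-.052,.277,-3)
s=r.get_state();X=T.from_euler('xyz',s['eef_rot'],degrees=True).apply([0,0,.262])+s['tcp_pos']
print(X,proj(p,[X,[.5377,-.052,.09]]))
E
```

```text
time_s: 18.85
tcp_pos: [0.4337, -0.2659, 0.3954]
eef_rot: [180.0, -0.2, -2.9]
contact_force: [0.4, -0.3, -1.1]
gripper_width: 0.0298
gripper_force: 20.0
time_s: 19.35
tcp_pos: [0.5173, -0.1034, 0.3929]
eef_rot: [-180.0, -0.0, -2.9]
contact_force: [0.7, -0.8, -0.6]
gripper_width: 0.0297
gripper_force: 20.0
time_s: 19.85
tcp_pos: [0.5369, -0.0525, 0.3923]
eef_rot: [180.0, 0.0, -3.0]
contact_force: [0.2, -0.4, -1.1]
gripper_width: 0.0298
gripper_force: 20.0
time_s: 20.05
tcp_pos: [0.537, -0.0527, 0.3923]
eef_rot: [180.0, -0.0, -3.0]
contact_force: [-0.8, -0.1, -0.3]
gripper_width: 0.0297
gripper_force: 20.0
t 20.1 shift [ 0.0006 -0.0006  0.1153] dist 0.115 turn [-0.   -0.   -0.01]
[ 0.53710468 -0.05261076  0.13027967] [[317.17761053 249.58910839]
 [316.4655119  233.43596743]]
```

View pics/w7.png

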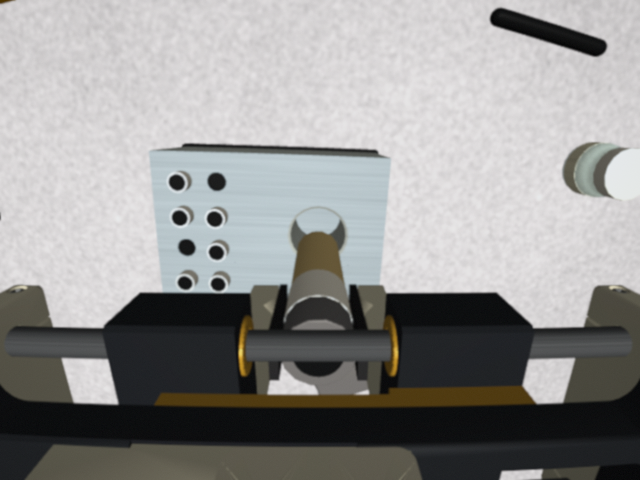

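The tube hangs upright over the mouth: mouth centre about (318,233), tube centre column about 318. I'll lower it, slowly at the end.

```bash
python3 -m pendant '[[[0.0005,0,0.015,0,0,0,-1],[0.0005,0,0.03,0,0,0,-1],[0.0005,0,0.04,0,0,0,-1],[0.0005,0,0.05,0,0,0,-1],[0.0005,0,0.06,0,0,0,-1]]]' && python3 -m pendant '[[[0,0,0.012,0,0,0,-1],[0,0,0.024,0,0,0,-1],[0,0,0.036,0,0,0,-1],[0,0,0.044,0,0,0,-1],[0,0,0.048,0,0,0,-1]]]' && python3 -m pendant '[[[0,0,0.001,0,0,0,-1],[0,0,0.002,0,0,0,-1],[0,0,0.003,0,0,0,-1],[0,0,0.004,0,0,0,-1],[0,0,0.004,0,0,0,-1]]]'
```

```text
time_s: 20.6
tcp_pos: [0.538, -0.052, 0.3317]
eef_rot: [180.0, -0.0, -2.9]
contact_force: [0.8, 0.6, -0.2]
gripper_width: 0.0298
gripper_force: 20.0
time_s: 21.1
tcp_pos: [0.5377, -0.0519, 0.283]
eef_rot: [180.0, 0.1, -2.9]
contact_force: [0.6, 0.2, -0.4]
gripper_width: 0.0296
gripper_force: 20.0
time_s: 21.6
tcp_pos: [0.5379, -0.0518, 0.2803]
eef_rot: [-180.0, -0.0, -2.9]
contact_force: [0.7, 0.3, -0.8]
gripper_width: 0.0295
gripper_force: 20.0
```

```bash
python3 -m pendant '[[[0,0,0.001,0,0,0,-1],[0,0,0.002,0,0,0,-1],[0,0,0.0025,0,0,0,-1],[0,0,0.0025,0,0,0,-1]]]' && python3 -m pendant '[[[0,0,0.0005,0,0,0,-1],[0,0,0.001,0,0,0,-1],[0,0,0.001,0,0,0,-1]]]'
```

```text
time_s: 22.0
tcp_pos: [0.5378, -0.0518, 0.2776]
eef_rot: [180.0, 0.0, -2.9]
contact_force: [0.5, 0.9, -0.0]
gripper_width: 0.0294
gripper_force: 20.0
time_s: 22.3
tcp_pos: [0.538, -0.0519, 0.2773]
eef_rot: [180.0, -0.0, -2.9]
contact_force: [-1.9, -0.3, 5.0]
gripper_width: 0.03
gripper_force: 20.0
```

It touches bottom at the expected height. I'll release with a small opening and rise.

```bash
python3 -m pendant '[[[0,0,-0.0005,0,0,0,-0.3],[0,0,-0.0005,0,0,0,-0.2],[0,0,-0.0005,0,0,0,-0.1],[0,0,-0.0005,0,0,0,0.05],[0,0,-0.0005,0,0,0,0.05]]]' && python3 -m pendant '[[[0,0,0,0,0,0,0.05],[0,0,-0.01,0,0,0,0.05],[0,0,-0.03,0,0,0,0.05],[0,0,-0.06,0,0,0,0.05],[0,0,-0.1,0,0,0,0.05]]]' && python3 -m pendant '[[[-0.02,0.04,-0.02,0,0,0,0.05],[-0.05,0.08,-0.02,0,0,0,0.05],[-0.07,0.12,-0.02,0,0,0,0.05],[-0.07,0.14,-0.02,0,0,0,0.05],[-0.07,0.14,-0.02,0,0,0,0.05]]]'
python3 - <<'E'
from h import *
p,im=snap('scene','s8.png');cv2.imwrite('pics/s8c.png',cv2.resize(im[140:400,160:560],None,fx=2,fy=2))
E
```

```text
time_s: 22.8
tcp_pos: [0.5379, -0.0519, 0.2771]
eef_rot: [180.0, 0.0, -2.9]
contact_force: [-1.3, -0.4, -0.5]
gripper_width: 0.0451
gripper_force: 0.0
time_s: 23.3
tcp_pos: [0.5373, -0.0519, 0.3776]
eef_rot: [180.0, 0.2, -2.9]
contact_force: [1.9, 0.9, -0.4]
gripper_width: 0.0461
gripper_force: 0.0
time_s: 23.8
tcp_pos: [0.4598, -0.19, 0.3983]
eef_rot: [180.0, -0.1, -3.1]
contact_force: [0.2, 0.8, -0.1]
gripper_width: 0.0461
gripper_force: 0.0
```

View pics/s8c.png

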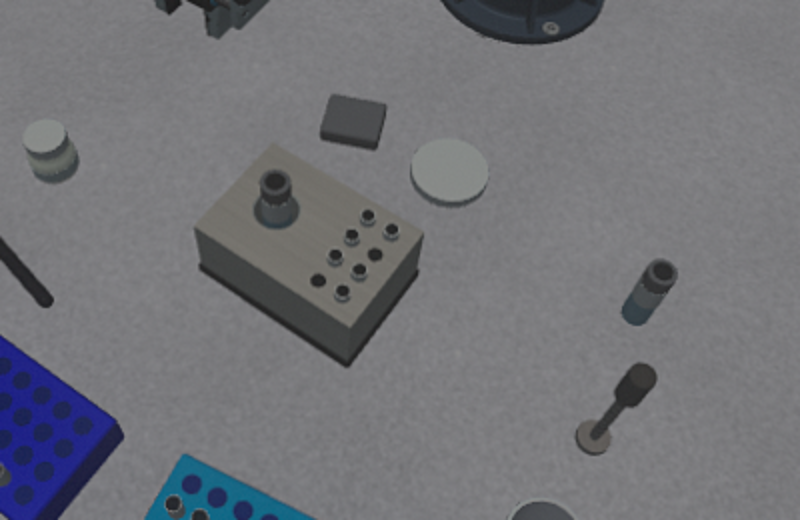

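The long tube stands in the well at (275,195) with only its sleeve and cap showing. The short tube (650,290) and the rod (615,410) stand upright, and the gripper is clear.

```bash
python3 -c "
from plant import r
print(r.close_job())"
```

```text
the job is handed in; nothing more can be done
None
```

The rod touched bottom 75 mm down, so I stood the long tube upright on the floor of the well; the rod is back on the bench clear of the block, the short tube was left standing, and the job was handed in at about 24 s.

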